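# Lay out the wire stripper's changeover set

## Robot

A 6-joint arm with a two-finger parallel gripper is mounted at the origin on the work surface. World frame = base frame: x ahead of the robot, y to its left, z up, the work surface at z = 0. Lengths are in m, angles in degrees, forces in N, time in s.
With the tool pointing down it reaches from about 0.3 to 0.95 m from the base axis. Payload 3.1 kg.
Tool frame: the origin (TCP) lies at the very end of the fingers, on their centre line; the grasp point (between the pads) lies 19 mm behind it; z points along the fingers, y is the line along which they close (so a half turn about z gives the same grasp; the last joint's range is limited). The gripper opens to 85 mm and grips with 20 to 120 N. Pads are 22 mm wide; open, the fingers measure 114 mm over their backs; the gripper's body (76 mm by 85 mm) begins 54 mm behind the grasp point. The pads swing forward as they close: fully open they stand 13 mm farther back than shut.
Start: joints at [-78.879, 17.653, 93.61, -0, 68.738, -3.994], TCP at [0.163, -0.603, 0.207] pointing down, gripper open.
Joint ranges: [-175.34, 175.34], [-45.06, 112.39], [2.9, 150.54], [-68.45, 248.45], [3.09, 151.38], [-168.51, 168.51]. Speed limits (degrees/s): [159.86, 159.86, 180, 180, 180, 180].

## Interface

Orientations are given as [roll, pitch, yaw] about the fixed x, y, z axes, in that order (R = Rz(yaw) Ry(pitch) Rx(roll)).
In Python, from station import r, eoat, kinematics, cams gives the robot as it stands. Calls block until the motion is done:
- r.move_pose(position, orientation): joint-space move of the TCP to a pose.
- r.line_to(position, orientation=None, vel=0.15, contact_N=None): straight line of the TCP; orientation=None keeps the orientation; vel is the mean speed in m/s. With contact_N (N) it stops when the force on the tool has changed by that much, and returns True; else False.
- r.movej(angles): joint-space move.
- eoat.gripper_to(opening, grasp_force=None): finger opening in m; grasp_force is the grip in N (None keeps the last); returns when the fingers have stopped.
- r.wait(seconds).
- kinematics.solve_ik(position, orientation): joint angles nearest the present ones, or None.
- cams.read_camera(name): name is "scene" or "side" or "wrist"; returns the picture (480x640x3 uint8, blue, green, red); there is no depth.
- cams.get_calibration(name): a dict with "fx", "fy", "cx", "cy" (pixels), "xyz" and "attitude" of the camera in the world. Camera axes: x right, y down, z forward; pixel columns grow to the right and rows downward; lengths in m; the calibration is good to about 2 mm. A picture is of the moment at which its call begins: read the wrist's pose just before it. get_calibration takes no time and is no camera call; for the wrist camera it gives the pose at the moment of the call.
A pose or a line that the arm cannot do raises r.Unreachable and nothing moves.
- r.sign_off(): hands the job in; it is judged then, once.
Readings, each from a call of its own:
- r.current_time_s(): time.
- r.current_qpos(): joint angles.
- r.current_qvel(): joint speeds.
- r.current_joint_torque(): joint torques, N m.
- r.current_tcp_pos(): TCP position.
- r.current_tool_rot(): TCP orientation.
- r.current_ft_force(): force on the tool from outside, world axes, zero at the start.
- r.current_moment(): the same for the moment, N m.
- r.current_opening(): finger opening in m.
- r.current_gripper_force(): force on a finger pad.
Only numpy, scipy, OpenCV 4.12 (cv2) and the standard library are available. Lean on these libraries where they do the work, as an engineer would, in place of code of your own. Each camera call takes 0.05 s, during which the arm holds its last target. There are 200 camera calls.

## Task

Lay out the changeover set for the wire cutting and stripping machine: put each of the four metal parts into the rimmed nest of its own shape and size (big roller in the big round nest, small roller in the small round nest, long blade block in the long nest, square wire-guide block in the square nest). Each must end standing upright, flat on the floor of its nest within the rim, and the screw-top jar on the bench must not be knocked over.

Things in the scene. Friction and masses are not known exactly. Their poses are not given: they have to be found in the camera images.
- big_roller_c (a point): Big feed roller: aluminium cylinder 52 mm in diameter, 50 mm high, with three dark bands round it and a black bore in the top. It stands upright on the table at the start and is to be gripped from above near its top; this point is its centre, 25 mm above its underside, z axis up.
- small_roller_c (a point): Small feed roller: aluminium cylinder 30 mm in diameter, 50 mm high, with three dark bands round it and a black bore in the top. It stands upright on the table at the start and is to be gripped from above near its top; this point is its centre, 25 mm above its underside, z axis up.
- blade_block_c (a point): Blade block: steel block 72 mm long (its x axis), 24 mm wide (its y axis), 50 mm high, with a dark blade slot along its top. Either end may point either way in its nest. It stands upright on the table at the start and is to be gripped from above near its top; this point is its centre, 25 mm above its underside, z axis up.
- guide_block_c (a point): Wire-guide block: aluminium block, 40 mm by 40 mm in plan (x and y axes along its sides), 50 mm high, with a round brass bush and a black hole in the middle of its top. Any of its four sides may face any way in its nest. It stands upright on the table at the start and is to be gripped from above near its top; this point is its centre, 25 mm above its underside, z axis up.
- big_round_nest: Nest of the big roller: round shallow dish, 66 mm inside diameter (74 mm outside). Fixed to the table. Floor 3 mm above the table (black rubber), surrounded by an aluminium rim 4 mm wide whose top is 7 mm above the table. Origin at the centre of its underside, on the table surface, z axis up.
- small_round_nest: Nest of the small roller: round shallow dish, 44 mm inside diameter (52 mm outside). Fixed to the table. Floor 3 mm above the table (black rubber), surrounded by an aluminium rim 4 mm wide whose top is 7 mm above the table. Origin at the centre of its underside, on the table surface, z axis up.
- long_nest: Nest of the blade block: long shallow dish, 86 mm (x axis) by 38 mm (y axis) inside, 94 mm by 46 mm outside. Fixed to the table. Floor 3 mm above the table (black rubber), surrounded by an aluminium rim 4 mm wide whose top is 7 mm above the table. Origin at the centre of its underside, on the table surface, z axis up.
- square_nest: Nest of the wire-guide block: square shallow dish, 54 mm by 54 mm inside (x and y axes along its sides), 62 mm by 62 mm outside. Fixed to the table. Floor 3 mm above the table (black rubber), surrounded by an aluminium rim 4 mm wide whose top is 7 mm above the table. Origin at the centre of its underside, on the table surface, z axis up.
- jar_c (a point): Bystander: small white plastic screw-top jar with a white cap, 40 mm in diameter, 60 mm high, loose, standing among the parts; not to be knocked over. This point is its centre, 30 mm above its underside, z axis up.

How it is judged (in metres and radians):
At the end, for the whole second after the job is handed in: Each part is at rest in its own nest: centre within 12 mm of the nest's centre seen from above and under 29.5 mm above the table (28 mm when seated), upright within 0.06 rad; the blade block lies along the long nest within 0.3 rad, either way round (horizontal distance between big_roller_c and big_round_nest below 0.012 m and height (world z) of each of big_roller_c, small_roller_c, blade_block_c, guide_block_c below 0.0295 m and angle between each of big_roller_c, small_roller_c, blade_block_c, guide_block_c's own z axis and vertical below 0.06 rad and linear speed of each of big_roller, small_roller, blade_block, guide_block below 0.02 m/s and horizontal distance between small_roller_c and small_round_nest below 0.012 m and horizontal distance between blade_block_c and long_nest below 0.012 m and horizontal distance between guide_block_c and square_nest below 0.012 m and angle between the x axis of blade_block_c and the x axis of long_nest, either way round below 0.3 rad); the robot touches nothing.
It fails at once if the jar is knocked over (tilted by more than 0.5 rad) (angle between jar_c's own z axis and vertical above 0.5 rad).
It also fails if it takes over 120 s, if anything falls off the work surface, if the arm or the gripper's body presses on something with over 40 N, if the wrist force passes 120 N, or if a joint passes its speed limit or range.

## Working session

There is one attempt and no reset: what is moved stays moved. The work goes in short steps, each a Python script; the robot and the scene stay as the last script left them, time stands still between calls to the robot, and variables do not carry over. Pictures are saved under pics/ and viewed, at most 14 in all, crops included, and the job is handed in when it is done.

```bash
ls; mkdir -p pics
python3 - <<'E'
from station import r,eoat,kinematics,cams
import cv2
for n in ["scene","side"]:
    cv2.imwrite(f"pics/{n}0.png",cams.read_camera(n)); print(n,cams.get_calibration(n))
print(cams.get_calibration("wrist"),r.current_tool_rot(),r.current_time_s())
E
```

```text
pics
scene {'fx': 589.8852601739885, 'fy': 589.8852601739885, 'cx': 315.5822123053192, 'cy': 238.06610443291683, 'xyz': array([ 1.27351422, -0.66331566,  0.91350347]), 'attitude': array([-130.68889662,    0.95857929,   46.56881661])}
side {'fx': 437.4927167137724, 'fy': 437.4927167137724, 'cx': 308.9141166086074, 'cy': 241.2816886479668, 'xyz': array([ 0.28275142, -0.54928509,  0.7834789 ]), 'attitude': array([-1.39274664e+02, -2.47733979e-03, -2.61237297e+01])}
{'fx': 353.7139916186584, 'fy': 353.7139916186584, 'cx': 320.4439220644039, 'cy': 238.143958657018, 'xyz': array([ 0.24162715, -0.58146723,  0.37192515]), 'attitude': array([ 1.61873549e+02,  1.43018462e-01, -7.48494710e+01])} [-1.79878444e+02 -8.44148010e-03  1.51164140e+01] 0.1
```

View pics/scene0.png

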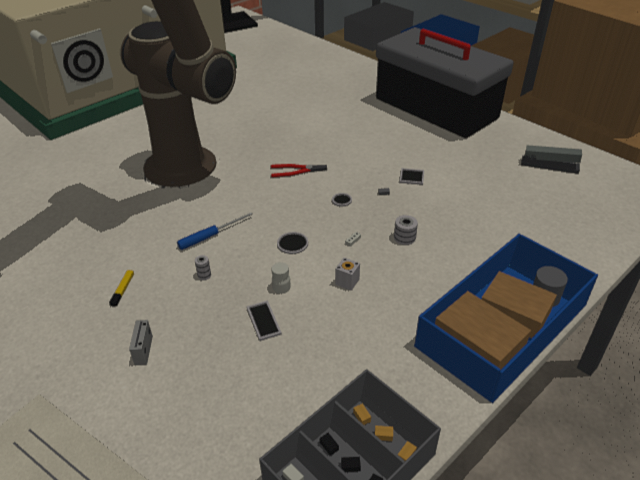

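View pics/side0.png

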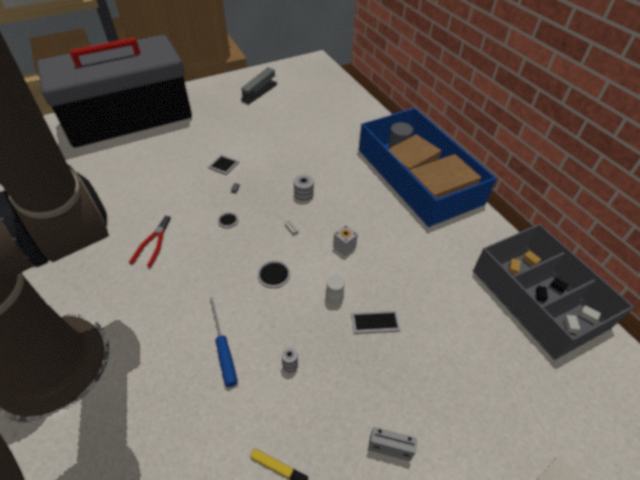

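The scene view shows: big nest (292,243), small nest (342,200), square nest (411,176), long nest (264,321), big roller (405,229), small roller (203,267), blade (141,342), guide (347,272) and jar (281,278). The side view shows the same layout. I'll compute rough positions by rays, then take wrist views from above.

```bash
cat > h.py <<'E'
from station import r,eoat,kinematics,cams
import cv2, numpy as np
from scipy.spatial.transform import Rotation as R
def ray(c,uv,z):
    uv=np.atleast_2d(np.asarray(uv,float))
    d=np.c_[(uv[:,0]-c["cx"])/c["fx"],(uv[:,1]-c["cy"])/c["fy"],np.ones(len(uv))]@R.from_euler("xyz",c["attitude"],degrees=True).as_matrix().T
    return (c["xyz"]+d*((z-c["xyz"][2])/d[:,2])[:,None])[:,:2]
def proj(c,P):
    p=(np.atleast_2d(P)-c["xyz"])@R.from_euler("xyz",c["attitude"],degrees=True).as_matrix()
    return np.c_[c["cx"]+c["fx"]*p[:,0]/p[:,2],c["cy"]+c["fy"]*p[:,1]/p[:,2]]
E
python3 - <<'E'
from h import *
S=dict(bign=(292,243,.003),smn=(342,200,.003),sqn=(411,176,.003),lon=(264,321,.003),bigr=(405,219,.05),smr=(202,259,.05),blade=(141,329,.05),guide=(348,265,.05),jar=(280,268,.06))
D=dict(bign=(274,274,.003),smn=(228,220,.003),sqn=(224,164,.003),lon=(375,322,.003),bigr=(303,181,.05),smr=(289,354,.05),blade=(393,437,.05),guide=(345,234,.05),jar=(335,284,.06))
cs,cd=cams.get_calibration("scene"),cams.get_calibration("side")
for k in S: print(k,ray(cs,S[k][:2],S[k][2])[0].round(3),ray(cd,D[k][:2],D[k][2])[0].round(3))
# wrist survey
for i,(p,yaw) in enumerate([((.45,-.15,.42),0),((.45,-.15,.42),90)]):
    for s in (180,-180): pass
    print(kinematics.solve_ik(p,[180,0,yaw]))
E
```

```text
bign [0.468 0.002] [0.467 0.002]
smn [0.433 0.205] [0.431 0.203]
sqn [0.488 0.412] [0.492 0.412]
lon [ 0.608 -0.2  ] [ 0.604 -0.199]
bigr [0.631 0.212] [0.635 0.203]
smr [ 0.412 -0.207] [ 0.41  -0.208]
blade [ 0.493 -0.406] [ 0.5   -0.412]
guide [0.646 0.005] [0.643 0.001]
jar [ 0.56  -0.111] [ 0.554 -0.115]
[-2.36967115e+01 -6.49197545e+00  9.59600509e+01 -2.54444375e-14
  9.05319245e+01  6.63032885e+01]
[-23.69671145  -6.49197545  95.96005092   0.          90.53192453
 -23.69671145]
```

```bash
cat > survey.py <<'E'
from h import *
import pickle
rough=dict(blade=(.497,-.409),smr=(.411,-.207),lon=(.606,-.2),bign=(.467,.002),guide=(.645,.003),smn=(.432,.204),bigr=(.633,.208),sqn=(.49,.412))
c=cams.get_calibration("wrist"); t=r.current_tcp_pos(); yaw0=r.current_tool_rot()[2]
off=R.from_euler("z",-yaw0,degrees=True).apply(np.r_[ray(c,(c["cx"],c["cy"]),.03)[0]-t[:2],0])[:2]; print(off)
out={}
for k,p in rough.items():
    p=np.array(p)-off
    r.move_pose([*p,.22],[180,0,0]); c=cams.get_calibration("wrist"); im=cams.read_camera("wrist"); out[k]=(c,im)
pickle.dump(out,open("s.pkl","wb")); print(r.current_time_s())
m=[out[k][1][140:340,220:420] for k in rough]
cv2.imwrite("pics/mont.png",np.vstack([np.hstack(m[:4]),np.hstack(m[4:])]))
cv2.imwrite("pics/w_full.png",out["guide"][1])
E
python3 survey.py
```

```text
[-0.03031878  0.00062114]
8.3417
```

View pics/mont.png

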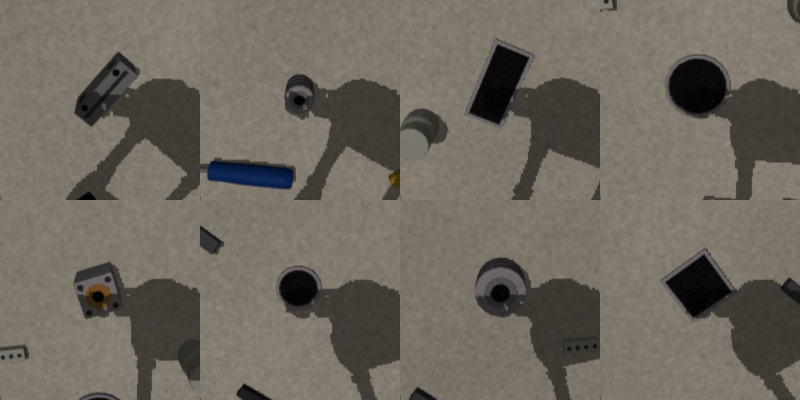

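The montage shows all eight targets near the crop centres (each around pixel 100,90). The nests are solid black shapes with a light rim, and the rollers and guide have black bores. I'll zoom in on the blade and guide to separate the top face from the sides.

```bash
python3 - <<'E'
import pickle,cv2,numpy as np
o=pickle.load(open("s.pkl","rb"))
m=[cv2.resize(o[k][1][185:285,280:380],None,fx=4,fy=4,interpolation=0) for k in("blade","guide")]
cv2.imwrite("pics/z.png",np.clip(np.hstack(m)*1.4,0,255).astype(np.uint8))
E
cat > meas.py <<'E'
import pickle
from h import *
o=pickle.load(open("s.pkl","rb"))
for k,z in dict(smr=.05,lon=.003,bign=.003,guide=.05,smn=.003,bigr=.05,sqn=.003).items():
    c,im=o[k]; m=(im.max(2)<32).astype(np.uint8)
    n,l,st,ce=cv2.connectedComponentsWithStats(m)
    i=min((i for i in range(1,n) if st[i,4]>20),key=lambda i:np.hypot(*(ce[i]-[320,238]))-.0*st[i,4])
    ct=max(cv2.findContours((l==i).astype(np.uint8),0,1)[0],key=len)[:,0]
    P=ray(c,ct,z)*1000; (x,y),wh,a=cv2.minAreaRect(P.astype(np.float32))
    print(k,ce[i].round(1),st[i,4],"xy",round(x,1),round(y,1),"wh",np.round(wh,1),"ang",round(a,1))
E
python3 meas.py
```

```text
smr [318.8 240.1] 98 xy 411.8 -206.6 wh [11.  10.6] ang 90.0
lon [318.4 224.1] 2381 xy 606.1 -197.8 wh [37.3 84.6] ang 67.4
bign [317.3 225.9] 2407 xy 468.7 4.6 wh [63.8 62.5] ang 52.5
guide [317.7 236.6] 101 xy 646.9 5.4 wh [11.  10.5] ang 90.0
smn [318. 228.] 1025 xy 431.5 206.5 wh [40.1 40.8] ang 0.0
bigr [320.  233.4] 275 xy 638.7 207.9 wh [17.9 17.7] ang 90.0
sqn [318.4 226.3] 2105 xy 490.5 413.4 wh [53.  53.8] ang 36.1
```

View pics/z.png

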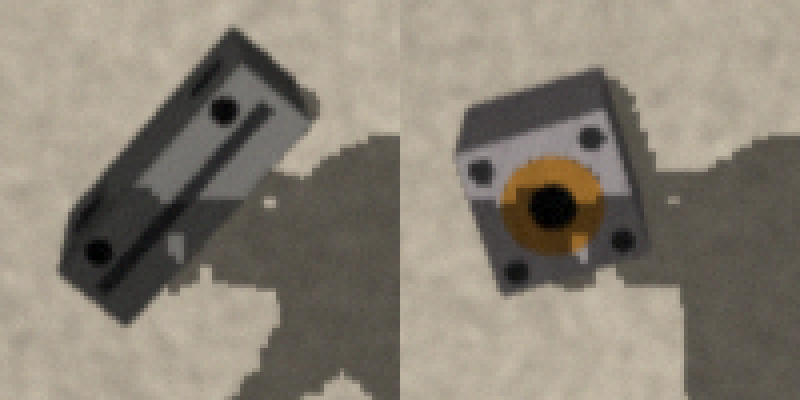

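The zoom shows the blade's top face corners at about (237,65), (312,120), (127,325) and (60,270) in the zoom. The guide's top corners are at about (57,150), (205,112), (245,250) and (103,295), with its bore at (152,205). I'll check these against the 72x24 and 40x40 mm sizes.

Run:
```python
from h import *
import pickle
o=pickle.load(open("s.pkl","rb"))
for k,q in dict(blade=[(237,65),(312,120),(127,325),(60,270)],guide=[(57,150),(205,112),(245,250),(103,295)]).items():
    P=ray(o[k][0],np.array(q)/4+[279.9,184.9],.05)*1000
    e=np.roll(P,-1,0)-P; print(k,P.mean(0).round(1),np.linalg.norm(e,axis=1).round(1),np.degrees(np.arctan2(e[:,1],e[:,0])).round(1))
c=cams.get_calibration("scene"); cd=cams.get_calibration("side")
for k,p in dict(smr=(.4118,-.2066,.05),lon=(.606,-.1978,.003),bign=(.4687,.0046,.003),guide=(.6469,.0054,.05),bigr=(.6387,.2079,.05)).items(): print(k,proj(c,p).round(1),proj(cd,p).round(1))
```

```text
blade [ 501.9 -414.7] [23.1 70.8 22.6 68.7] [-126.4  139.9   48.2  -39.8]
guide [648.4   4.8] [37.5 37.2 37.8 39.7] [ -75.2 -163.8  108.7   15.7]
smr [[201.9 259. ]] [[289.6 352.8]]
lon [[263.9 319.9]] [[375.5 321. ]]
bign [[293.  242.7]] [[274.2 273. ]]
guide [[348.1 265.1]] [[345.6 232.2]]
bigr [[406.7 221.3]] [[303.4 179.6]]
```

Sizes match (72x24, about 40x40, nests 86x38, 66, 44 and 54), and the wrist results agree with the other two cameras to within 1–3 px. I'll move the blade block first.

```bash
cat > pp.py <<'E'
from h import *
def pp(name,a,ya,b,yb,w,zg=.019,F=50):
    eoat.gripper_to(min(.085,w+.045),F)
    r.move_pose([*a,.17],[180,0,ya]); hit=r.line_to([*a,zg],vel=.12,contact_N=8)
    eoat.gripper_to(max(0,w-.012),F); o1=r.current_opening()
    print(name,"hit",hit,"open",round(o1,4),"F",r.current_gripper_force(),end=" ")
    if hit or abs(o1-w)>.005: print("BAD GRASP"); return False
    z0=r.current_tcp_pos()[2]
    r.line_to([*a,.17],vel=.2); print("lifted",round(r.current_opening(),4),end=" ")
    r.move_pose([*b,.17],[180,0,yb]); r.line_to([*b,z0+.015],vel=.15)
    h=r.line_to([*b,z0-.001],vel=.02,contact_N=5); print("touch",h,"dz",round(r.current_tcp_pos()[2]-z0,4))
    eoat.gripper_to(min(.085,w+.03)); r.wait(.2)
    r.line_to([*b,.17],vel=.2); print("t",r.current_time_s()); return True
E
python3 - <<'E'
from pp import *
pp("blade",(.5015,-.4145),-40.0,(.606,-.198),-22.6,.024)
cv2.imwrite("pics/b1.png",np.hstack([cams.read_camera("scene")[200:400,100:420],cams.read_camera("side")[200:400,260:580]]))
E
```

```text
blade hit False open 0.0223 F 49.307594478596 lifted 0.022 touch True dz 0.003
t 18.4833
```

View pics/b1.png

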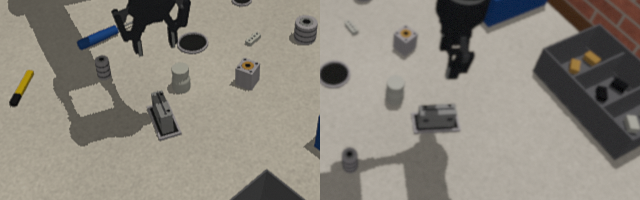

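The blade block stands in the long nest (left view about (163,115), right view about (437,118)). It touched the floor at dz 3 mm as expected, and the jar is upright. I'll move the other three next.

Run:
```python
from pp import *
(pp("smr",(.4118,-.2066),0,(.4315,.2065),0,.030) and
pp("guide",(.647,.0053),15.3,(.4905,.4134),36.1,.040) and
pp("bigr",(.6387,.2079),20,(.4687,.0046),0,.052))
r.move_pose([.45,-.3,.3],[180,0,0])
cv2.imwrite("pics/e1.png",np.hstack([cams.read_camera("scene")[130:400,130:450],cams.read_camera("side")[130:400,160:480]]))
print(r.current_time_s())
```

```text
smr hit False open 0.0271 F 48.93490433692932 lifted 0.027 touch True dz 0.003
t 27.2417
guide hit False open 0.038 F 50.29439628124237 lifted 0.0379 touch True dz 0.003
t 36.3417
bigr hit False open 0.0481 F 50.60271441936493 lifted 0.048 touch True dz 0.003
t 44.6083
45.9667
```

View pics/e1.png

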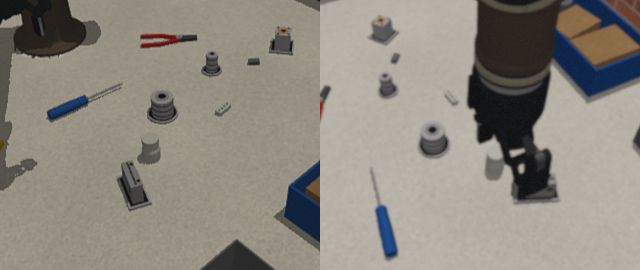

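All four parts appear to stand in their nests, and the jar is upright. I'll verify with wrist views from above, measuring the bores at z = 53 mm.

Run:
```python
from h import *
N=dict(lon=(.606,-.198),bign=(.4687,.0046),smn=(.4315,.2065),sqn=(.4905,.4134)); m=[]
for k,p in N.items():
    r.move_pose([p[0]+.03,p[1],.24],[180,0,0]); c=cams.get_calibration("wrist"); im=cams.read_camera("wrist")
    u=proj(c,[*p,.053])[0]; x,y=u.astype(int); m.append(cv2.resize(im[y-50:y+50,x-50:x+50],(200,200),interpolation=0))
    if k!="lon":
        n,l,st,ce=cv2.connectedComponentsWithStats((im.max(2)<32).astype(np.uint8))
        i=min((i for i in range(1,n) if st[i,4]>20),key=lambda i:np.hypot(*(ce[i]-u)))
        print(k,st[i,4],(ray(c,ce[i],.053)[0]-p)*1000)
cv2.imwrite("pics/v.png",np.clip(np.hstack(m)*1.3,0,255).astype(np.uint8)); print(r.current_time_s(),r.current_ft_force())
```

```text
bign 245 [-0.6845296   0.62720095]
smn 93 [-0.21915749 -0.39375798]
sqn 95 [ 0.24585927 -0.44082647]
49.7167 [-1.06595453 -0.67527859  0.74563889]
```

View pics/v.png

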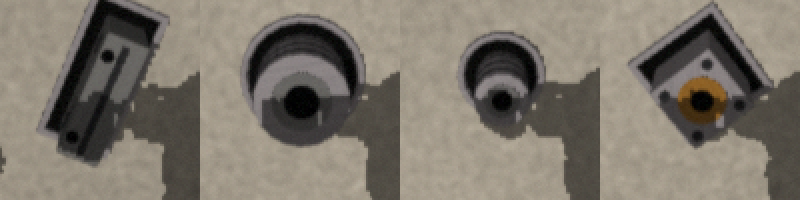

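The wrist views show each part upright inside its rim. The three bores are within 1 mm of their nest centres, and the blade is aligned and centred near crop pixel (97,98). I'm handing in the job.

```bash
python3 -c "
from station import r
print(r.sign_off())"
```

```text
the job is handed in; nothing more can be done
None
```

All four parts were placed upright in their own nests and the jar was left standing; I handed the job in at about 50 s of the 120 s allowed, and the sign-off returned no verdict.

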